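# Lift the leather-hard coaster out of its mould

## Robot

A 7-joint arm with a two-finger parallel gripper is mounted at the origin on the work surface. World frame = base frame: x ahead of the robot, y to its left, z up, the work surface at z = 0. Lengths are in m, angles in rad, forces in N, time in s.
With the tool pointing down it reaches from about 0.4 to 0.875 m from the base axis. Payload 6.5 kg.
Tool frame: the origin (TCP) lies at the very end of the fingers, on their centre line; the grasp point (between the pads) lies 19 mm behind it; x points along the fingers, y is the direction in which the jaws open and shut, and the axes are right-handed (so a half turn about x gives the same grasp; the last joint's range is limited). The gripper opens to 88 mm and grips with 3 to 60 N. Pads are 18 mm wide; open, the fingers measure 123 mm over their backs; the gripper's body (75 mm by 187 mm) begins 45 mm behind the grasp point.
Start: joints at [-1.302, 0.536, -0.004, 1.538, 0.003, 1.067, -0.071], TCP at [0.214, 0.614, 0.239] pointing down, gripper open.
Joint ranges: [-2.7, 2.7], [-0.37, 2.16], [-1.27, 1.26], [0.24, 2.4], [-1.31, 4.45], [0.19, 1.91], [-2.76, 2.76]. Speed limits (rad/s): [2.39, 2.39, 3.14, 3.14, 3.14, 3.14, 3.14].

## Interface

Orientations are given as a unit quaternion [x, y, z, w].
In Python, from cell import readout, imaging, r gives the robot as it stands.
- The arm moves only by the tool drive_tool, never from a script. Its argument "rows" is a list of rows, each an object with "grip": the opening, from 0 (shut) to 1 (fully open); "translation": the shift along the world's x, y, z in units of 0.06 m (1.0 is 0.06 m), a list of three; "turn": the turn about the world's z in units of 8 degrees (1.0 is 8 degrees). A call has 1 to 20 rows; each row shifts and turns the commanded pose from where the row before left it; what a row does not reach is not made up. A row lasts 1/8 s, in which the tool goes at most 62.5 mm and 10.7 degrees, less where a joint would pass 70% of its speed; a pose out of reach is approached as far as the arm can. A call with a number of a shift or a turn outside -1 to 1 is refused whole. A call with a gripper value outside its range is refused whole. The fingers move at their own pace and stop on an object; the grip force is fixed at half the most. Time passes only in rows, so rows that do not move let the fingers close. It gives the time, the measured TCP pose, the force and the opening at its end, in the units of the state.
- readout.get_state(): the state, without advancing time (a new reading comes with each control period).
- imaging.snapshot(name): name is "side" or "top" or "wrist"; returns (picture, depth): 384x512x3 uint8, red, green, blue; 384x512 float32, m along the optical axis (not along the pixel's ray), 0 where there is no reading.
- imaging.camera_model(name): a dict with "fx", "fy", "cx", "cy" (pixels), "k1" (the pictures are not rectified: a ray, as slopes to the right and down, at radius r is drawn at 1 + k1 r^2 times it, then the intrinsics apply), "rvec" (rotation vector, rad) and "tvec" (3), from world to camera coordinates, as OpenCV has them. Camera axes: x right, y down, z forward; pixel columns grow to the right and rows downward; lengths in m; the calibration is good to about 2 mm. A picture is of the moment at which its call begins: read the wrist's pose just before it. camera_model takes no time and is no camera call; for the wrist camera it gives the pose at the moment of the call.
- r.finish_job(): hands the job in, once; it reports no verdict.
The state is a dict: "time": time; "joint_positions": joint angles; "dq": joint speeds; "joint_torque": joint torques, N m; "ee_pos": TCP position; "eef_rot": TCP orientation; "force": force on the tool from outside, world axes, zero at the start; "torque": the same for the moment, N m; "grip_width": opening from 0.0 (shut) to 1.0 (fully open).
Only numpy, scipy, OpenCV 4.12 (cv2) and the standard library are available. Lean on these libraries where they do the work, as an engineer would, in place of code of your own. Each camera call takes 0.05 s, during which the arm holds its last target.

## Task

Each of the two press-moulds (steel dies with an ejector lever) has a clay coaster in it: one has dried pale and is ready to come out, the other is still dark and damp. Push down the ejector lever of the mould with the pale coaster until the coaster's underside is level with the top of the mould's deck, no higher, and keep the lever held there so that I can slide the coaster off: finish with your hand still holding it down. Don't touch the clay, and leave the other mould and the things lying about alone.

Things in the scene. Friction and masses are not known exactly. Their poses are not given: they have to be found in the camera images.
- coaster_pale: Pale, nearly white clay coaster, a disc 90 mm across and 12 mm thick, lying face up in the die of one of the moulds. Origin: centre of its underside; z up.
- coaster_dark: Dark brown, damp clay coaster of the same size, lying in the die of the other mould. Origin: centre of its underside; z up.
- press_left_rim (a point): Centre of the die mouth (bore 96 mm) of the left coaster press-mould, in the top face of its square steel deck (150 x 150 mm), 135 mm above the bench. z up; the lever sticks out along -x. The mould is bolted down, base 180 x 150 mm. A brass ejector disc in the bore carries the coaster, whose underside is at rest 24 mm below the deck's top.
- lever_left (a joint): Ejector lever of the left mould, rad: 0 = at rest (handle up, held by its return spring), grows as the handle is pushed down, 0.45 = bottom stop. Each rad lifts the ejector and coaster 75 mm: 0.32 brings the coaster's underside level with the deck's top, the stop lifts it 10 mm above. It springs back when let go.
- lever_left_grip (a point): Middle of the left lever's black grip, a round bar 24 mm thick, 100 mm long, along the lever; 150 mm from the level pivot, on the lever side, 75 mm from the die's centre, 85 mm above the bench. At rest the lever slopes 0.30 rad up and outwards, this point 129 mm above the bench; 82 mm with the coaster level, 63 mm at the stop. Pushing takes 7 N at first, 14 N at level.
- press_right_rim (a point): Centre of the die mouth (bore 96 mm) of the right coaster press-mould, in the top face of its square steel deck (150 x 150 mm), 135 mm above the bench. z up; the lever sticks out along -x. The mould is bolted down, base 180 x 150 mm. A brass ejector disc in the bore carries the coaster, whose underside is at rest 24 mm below the deck's top.
- lever_right (a joint): Ejector lever of the right mould, rad: 0 = at rest (handle up, held by its return spring), grows as the handle is pushed down, 0.45 = bottom stop. Each rad lifts the ejector and coaster 75 mm: 0.32 brings the coaster's underside level with the deck's top, the stop lifts it 10 mm above. It springs back when let go.
- lever_right_grip (a point): Middle of the right lever's black grip, a round bar 24 mm thick, 100 mm long, along the lever; 150 mm from the level pivot, on the lever side, 75 mm from the die's centre, 85 mm above the bench. At rest the lever slopes 0.30 rad up and outwards, this point 129 mm above the bench; 82 mm with the coaster level, 63 mm at the stop. Pushing takes 7 N at first, 14 N at level.
- cup: Pinkish fired cup standing on the bench between the levers, 72 mm across, 85 mm tall. Origin: centre of its underside. To be left alone.
- brush: Brush 200 mm long lying on the bench on the robot's side of the left mould. Origin: its underside, near the middle; x along the brush. To be left alone.
- scraper: Flat dark wooden scraper with round ends, 160 x 55 x 6 mm, lying on the robot's side of the right mould. Origin: centre of its underside; y along its length. To be left alone.
- ware_board: Plywood board 240 x 130 x 18 mm lying between the moulds, fixed, empty, waiting for the coaster. Origin: centre of its underside.
Things that resemble listed ones, but are neither listed nor needed, are in the scene too. Leave any red or yellow look-alike of the coaster_pale alone.

How it is judged:
By the outcome, as a careful person would: the job done as asked, in the order asked, and still so for the second after the job is handed in, while the arm keeps its last pose, push and grip.
It also fails if it takes over 35 s, if anything falls off the work surface, if the arm or the gripper's body presses on something with over 40 N, if the wrist force passes 120 N, or if a joint passes its speed limit or range.

## Working session

There is one attempt and no reset: what is moved stays moved. The work goes in short steps, Python scripts to look and compute and a tool call to move; the robot and the scene stay as the last step left them, time stands still between calls to the robot, and variables do not carry over. Pictures are saved under pics/ and viewed, and the job is handed in when it is done.

Besides the shell and the picture viewer there is one more tool, called after "Emit:" by a JSON object that holds its "fn" and its "kwargs". drive_tool: Moves the arm, as the interface text tells. Its arguments: {"type":"object","properties":{"rows":{"type":"array"}},"required":["rows"]}

```bash
mkdir -p pics
cat > h.py <<'E'
import numpy as np, cv2
from cell import readout, imaging, r
def snap(n,f):
    m=imaging.camera_model(n); p,d=imaging.snapshot(n)
    cv2.imwrite(f'pics/{f}.png',p[:,:,::-1]); np.savez(f'pics/{f}.npz',p=p,d=d,**{k:np.array(v) for k,v in m.items()})
    return p,d,m
def world(f):
    z=np.load(f'pics/{f}.npz'); d=z['d']; h,w=d.shape
    K=np.array([[z['fx'],0,z['cx']],[0,z['fy'],z['cy']],[0,0,1]],float)
    uv=np.stack(np.meshgrid(np.arange(w),np.arange(h)),-1).reshape(-1,1,2).astype(float)
    n=cv2.undistortPoints(uv,K,np.array([float(z['k1']),0,0,0])).reshape(h,w,2)
    c=np.dstack([n*d[...,None],d]); R=cv2.Rodrigues(z['rvec'])[0]
    return (c-z['tvec'].reshape(3))@R, z['p'], d
E
python3 - <<'E'
from h import *
s=readout.get_state(); print({k:np.round(v,3) for k,v in s.items()})
for n in('side','top','wrist'): snap(n,n+'0')
E
```

```text
{'time': np.float64(0.0), 'joint_positions': array([-1.302,  0.537, -0.004,  1.539,  0.003,  1.067, -0.071]), 'dq': array([-0.   ,  0.   ,  0.002,  0.001, -0.   ,  0.001, -0.001]), 'joint_torque': array([-1.0000e-03, -5.7098e+01,  9.9000e-01, -2.5160e+01, -5.6000e-02,
        1.8000e-02,  0.0000e+00]), 'ee_pos': array([0.213, 0.613, 0.238]), 'eef_rot': array([ 0.117,  0.697, -0.118,  0.697]), 'force': array([0.474, 0.52 , 0.091]), 'torque': array([ 0.033,  0.   , -0.011]), 'grip_width': np.float64(0.999)}
```

View pics/top0.png

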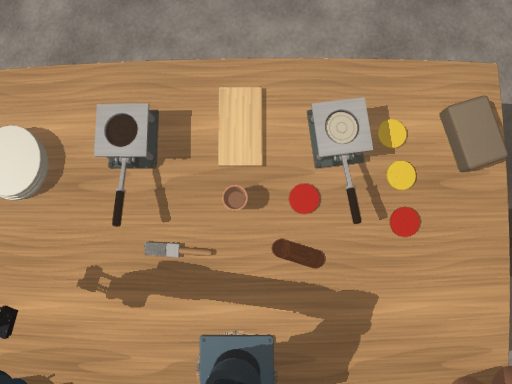

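View pics/side0.png

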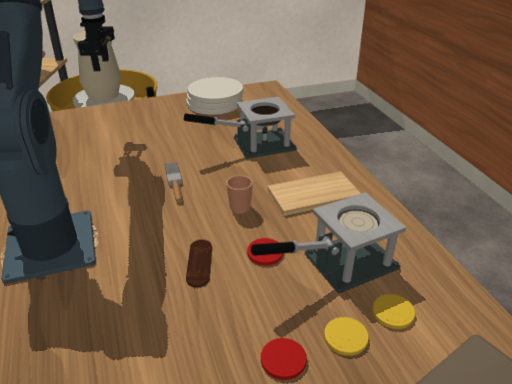

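View pics/wrist0.png

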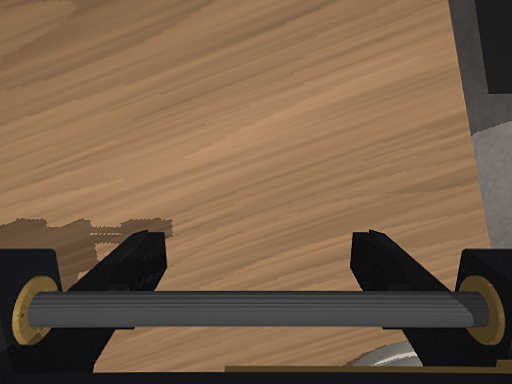

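The pale coaster is in the right mould, top-view pixel (341,127), with its grip at about (354,205). Things that could be mistaken for it:
- dark coaster (122,130)
- yellow discs (392,133) and (401,175)
- red discs (305,199) and (405,222)
- plates (15,162)

Next is a close crop to check the choice, and the measurements.

Run:
```python
from h import *
P,p,d=world('top0')
cv2.imwrite('pics/crop.png',cv2.resize(p[90:235,290:430,::-1],None,fx=4,fy=4,interpolation=cv2.INTER_CUBIC))
for u,v in[(341,127),(122,130),(354,205),(350,190),(356,218),(305,199),(346,165)]: print(u,v,P[v,u].round(4))
# deck right
reg=np.zeros(d.shape,bool); reg[85:170,300:385]=1
m=reg&(abs(P[...,2]-.135)<.005); q=P[m][:,:2].astype(np.float32); print('deck',m.sum(),cv2.minAreaRect(q))
m2=reg&(P[...,2]>.105)&(P[...,2]<.130)&(p.min(2)>110)
print('disc',P[m2].mean(0))
# grip: dark & z>.09
reg=np.zeros(d.shape,bool); reg[175:235,335:375]=1
m=reg&(p.max(2)<60)&(P[...,2]>.09); q=P[m]; print('grip',m.sum(),q.mean(0),q.min(0),q.max(0))
c=q.mean(0);_,_,vt=np.linalg.svd(q-c);print(vt[0],(q-c)@vt[0]@np.ones(1) if 0 else (((q-c)@vt[0]).min(),((q-c)@vt[0]).max()))
S,sp,sd=world('side0')
m=np.zeros(sd.shape,bool); m[235:260,245:300]=1
m&=(sp.max(2)<60)&(S[...,2]>.09); q=S[m]; print('side grip',m.sum(),q.mean(0),q.min(0),q.max(0))
```

```text
341 127 [ 0.698  -0.3023  0.12  ]
122 130 [0.6954 0.3099 0.1228]
354 205 [ 0.4798 -0.3286  0.1422]
350 190 [ 0.5218 -0.3217  0.1255]
356 218 [ 0.4446 -0.3316  0.1508]
305 199 [ 0.5061 -0.208   0.0158]
346 165 [ 0.5939 -0.3165  0.1024]
deck 1917 ((0.6964339017868042, -0.3024997115135193), (0.15287506580352783, 0.15245182812213898), 6.898648262023926)
disc [ 0.69422928 -0.30262881  0.123811  ]
grip 258 [ 0.47928072 -0.32737877  0.14007615] [ 0.43389835 -0.34244292  0.11636356] [ 0.52714253 -0.3135008   0.15772245]
[-0.94868248 -0.12491025  0.29051503] (np.float64(-0.04946509129798958), np.float64(0.0472222163369824))
side grip 438 [ 0.47598893 -0.34064282  0.14366787] [ 0.20538431 -1.01023644  0.10621015] [ 0.52969767 -0.31718686  0.78967532]
```

View pics/crop.png

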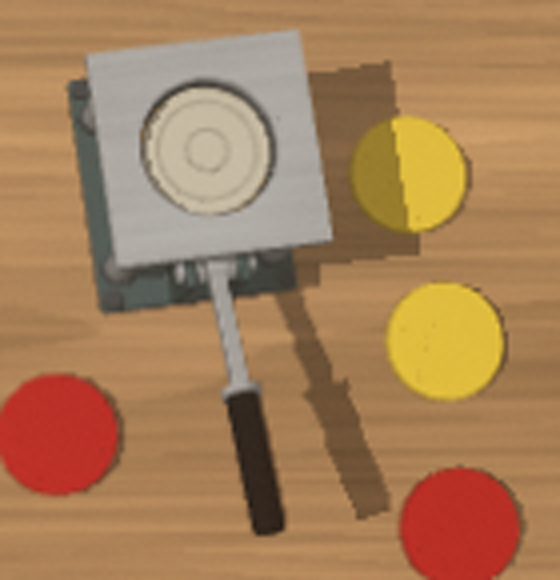

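Run:
```python
from h import *
from scipy.spatial.transform import Rotation as R
s=readout.get_state(); M=R.from_quat(s['eef_rot']).as_matrix(); print(M.round(3))
print(np.degrees(np.arctan2(M[1,1],M[0,1])))
u=np.array([-np.cos(np.radians(7.2)),-np.sin(np.radians(7.2))]);print(np.array([.6964,-.3025])+u*(.075+.150*np.cos(.3)),np.array([.6964,-.3025])+u*.225)
```

```text
[[-0.     0.329  0.944]
 [-0.001  0.944 -0.329]
 [-1.    -0.001  0.   ]]
70.8200349552139
[ 0.47982089 -0.3298603 ] [ 0.47317419 -0.33069998]
```

Emit:
{"fn": "drive_tool", "kwargs": {"rows": [{"grip": 0, "translation": [0.7, -0.65, 0], "turn": -0.96}, {"grip": 0, "translation": [0.7, -0.65, 0], "turn": -0.96}, {"grip": 0, "translation": [0.7, -0.65, 0], "turn": -0.96}, {"grip": 0, "translation": [0.7, -0.65, 0], "turn": -0.96}, {"grip": 0, "translation": [0.7, -0.65, 0], "turn": -0.96}, {"grip": 0, "translation": [0.35, -0.87, 0], "turn": -0.96}, {"grip": 0, "translation": [0.35, -0.87, 0], "turn": -0.96}, {"grip": 0, "translation": [0.35, -0.87, 0], "turn": -0.96}, {"grip": 0, "translation": [0.35, -0.87, 0], "turn": -0.96}, {"grip": 0, "translation": [0.35, -0.87, 0], "turn": -0.96}, {"grip": 0, "translation": [0.35, -0.87, 0], "turn": -0.96}, {"grip": 0, "translation": [0, -1, 0], "turn": -0.96}, {"grip": 0, "translation": [0, -1, 0], "turn": -0.96}, {"grip": 0, "translation": [0, -1, 0], "turn": -0.96}, {"grip": 0, "translation": [0, -1, 0], "turn": -0.96}, {"grip": 0, "translation": [0, -1, 0], "turn": -0.96}, {"grip": 0, "translation": [-0.29, -0.56, 0], "turn": -0.96}, {"grip": 0, "translation": [-0.29, -0.56, 0], "turn": -0.96}, {"grip": 0, "translation": [-0.29, -0.56, 0], "turn": -0.96}, {"grip": 0, "translation": [-0.29, -0.56, 0], "turn": -0.96}]}}

```text
time: 2.65
ee_pos: [0.4793, -0.3295, 0.2385]
eef_rot: [-0.706, -0.043, 0.706, -0.043]
force: [0.1, -0.1, 0.1]
grip_width: 0.005
```

Emit:
{"fn": "drive_tool", "kwargs": {"rows": [{"grip": 0, "translation": [0, 0, 0], "turn": 0}, {"grip": 0, "translation": [0, 0, 0], "turn": 0}]}}

```text
time: 2.9
ee_pos: [0.4804, -0.3278, 0.2384]
eef_rot: [-0.706, -0.046, 0.706, -0.045]
force: [0.1, -0.4, 0.1]
grip_width: 0.005
```

Run:
```python
from h import *
from scipy.spatial.transform import Rotation as R
s=readout.get_state(); M=R.from_quat(s['eef_rot']).as_matrix(); print(s['time'],s['ee_pos'],s['force'],s['grip_width'],M.round(3),s['joint_positions'])
print(np.degrees(np.arctan2(M[1,1],M[0,1])))
snap('wrist','wrist1');snap('side','side1')
```

```text
2.9 [ 0.48043416 -0.32776034  0.23839051] [ 0.08906005 -0.38957255  0.12266452] 0.005378528632793166 [[-0.     0.128 -0.992]
 [ 0.001 -0.992 -0.128]
 [-1.    -0.001  0.   ]] [-0.06608736  0.53322164  0.8213303   1.75991413 -0.44528545  1.04575074
 -0.52716452]
-82.66965981912249
```

View pics/wrist1.png

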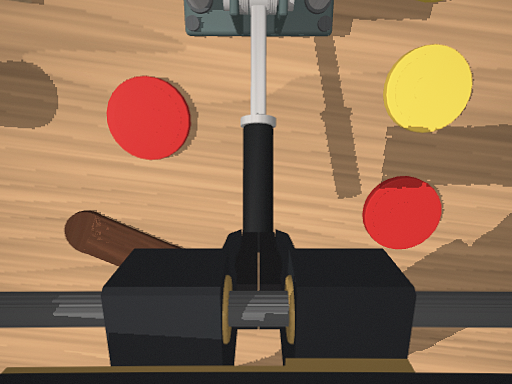

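View pics/side1.png

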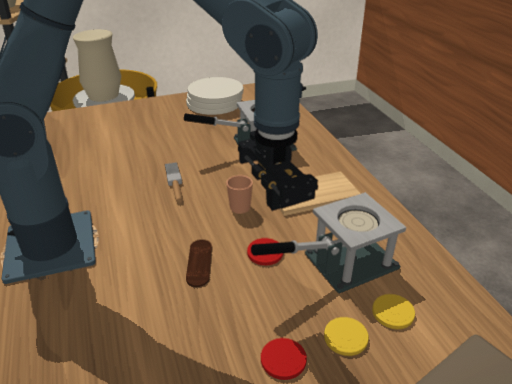

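Emit:
{"fn": "drive_tool", "kwargs": {"rows": [{"grip": 0, "translation": [0, -0.03, -0.37], "turn": 0}, {"grip": 0, "translation": [0, 0, -0.37], "turn": 0}, {"grip": 0, "translation": [0, 0, -0.37], "turn": 0}, {"grip": 0, "translation": [0, 0, -0.3], "turn": 0}, {"grip": 0, "translation": [0, 0, -0.07], "turn": 0}, {"grip": 0, "translation": [0, 0, 0], "turn": 0}]}}

```text
time: 3.75
ee_pos: [0.4802, -0.3305, 0.1501]
eef_rot: [0.706, 0.045, -0.706, 0.045]
force: [-0.4, 0.3, -0.6]
grip_width: 0.006
```

Emit:
{"fn": "drive_tool", "kwargs": {"rows": [{"grip": 0, "translation": [-0.02, 0, -0.1], "turn": 0}, {"grip": 0, "translation": [-0.02, 0, -0.1], "turn": 0}, {"grip": 0, "translation": [-0.02, 0, -0.1], "turn": 0}, {"grip": 0, "translation": [-0.02, 0, -0.1], "turn": 0}, {"grip": 0, "translation": [-0.02, 0, -0.1], "turn": 0}, {"grip": 0, "translation": [-0.02, 0, -0.1], "turn": 0}, {"grip": 0, "translation": [0, 0, -0.1], "turn": 0}, {"grip": 0, "translation": [0, 0, 0], "turn": 0}, {"grip": 0, "translation": [0, 0, 0], "turn": 0}]}}

```text
time: 4.88
ee_pos: [0.4707, -0.3323, 0.1088]
eef_rot: [-0.705, -0.043, 0.706, -0.044]
force: [-6.9, -0.7, 10.2]
grip_width: 0.004
```

```bash
cat > chk.py <<'E'
import sys
from h import *
t=sys.argv[1]
s=readout.get_state();print(s['time'],s['ee_pos'].round(4) if hasattr(s['ee_pos'],'round') else s['ee_pos'],np.round(s['force'],1))
for n in('side','top'):
    f=n+t; snap(n,f); P,p,d=world(f)
    rr=np.hypot(P[...,0]-.6964,P[...,1]+.3025)
    z=P[...,2]; hsv=cv2.cvtColor(p,cv2.COLOR_RGB2HSV)
    disc=(rr<.036)&(z>.1)&(z<.17)
    a=np.radians(7.2); lx=(P[...,0]-.6964)*np.cos(a)+(P[...,1]+.3025)*np.sin(a); ly=-(P[...,0]-.6964)*np.sin(a)+(P[...,1]+.3025)*np.cos(a)
    deck=(rr>.054)&(abs(lx)<.07)&(abs(ly)<.07)&(abs(z-.135)<.006)
    print(n,'disc',disc.sum(),np.median(z[disc]),'deck',deck.sum(),np.median(z[deck]),'diff mm',1e3*(np.median(z[disc])-np.median(z[deck])))
E
python3 chk.py 2
```

```text
4.875 [ 0.4707 -0.3323  0.1088] [-6.9 -0.7 10.2]
side disc 481 0.14218564759491806 deck 1249 0.13647051655084963 diff mm 5.7151310440684275
top disc 526 0.14093527136779865 deck 1301 0.1352911321956734 diff mm 5.644139172125251
```

View pics/side2.png

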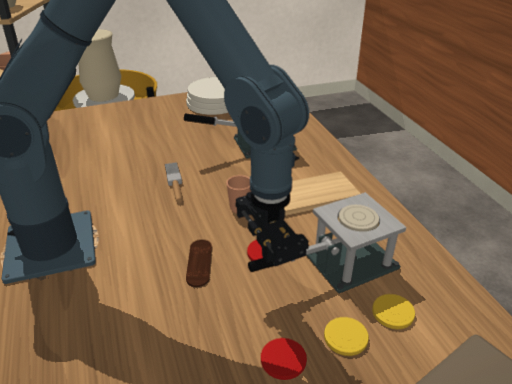

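Run:
```python
from h import *
for f in('top0','side1','top2','side2'):
    P,p,d=world(f); rr=np.hypot(P[...,0]-.6964,P[...,1]+.3025); z=P[...,2]
    a=np.radians(7.2); lx=(P[...,0]-.6964)*np.cos(a)+(P[...,1]+.3025)*np.sin(a); ly=-(P[...,0]-.6964)*np.sin(a)+(P[...,1]+.3025)*np.cos(a)
    disc=(rr<.03)&(z>.1)&(z<.17); deck=(rr>.054)&(abs(lx)<.07)&(abs(ly)<.07)&(abs(z-.135)<.006)
    print(f,np.median(z[disc])-np.median(z[deck]),z[disc].mean()-z[deck].mean(),z[disc].std()/disc.sum()**.5)
```

```text
top0 -0.011426723498806385 -0.011325502746949476 0.0001278630768179395
side1 -0.01079375470489341 -0.01085171831291229 6.694154292397094e-05
top2 0.00564331756800307 0.005704957305139258 0.00012669957822236715
side2 0.00582311280011974 0.005872407051047301 7.501160841843093e-05
```

Emit:
{"fn": "drive_tool", "kwargs": {"rows": [{"grip": 0, "translation": [0, 0, -0.08], "turn": 0}, {"grip": 0, "translation": [0, 0, -0.08], "turn": 0}, {"grip": 0, "translation": [0, 0, -0.06], "turn": 0}, {"grip": 0, "translation": [0, 0, 0], "turn": 0}, {"grip": 0, "translation": [0, 0, 0], "turn": 0}, {"grip": 0, "translation": [0, 0, 0], "turn": 0}]}}

```text
time: 5.72
ee_pos: [0.4696, -0.3324, 0.0956]
eef_rot: [-0.705, -0.043, 0.707, -0.044]
force: [-9.5, -0.8, 10.9]
grip_width: 0.006
```

```bash
python3 chk.py 3
```

```text
5.725 [ 0.4696 -0.3324  0.0956] [-9.5 -0.8 10.9]
side disc 483 0.14822807891853917 deck 1206 0.13650603916239495 diff mm 11.72203975614422
top disc 529 0.14728502742913283 deck 1300 0.13528271085562205 diff mm 12.002316573510779
```

Emit:
{"fn": "drive_tool", "kwargs": {"rows": [{"grip": 0, "translation": [-0.02, 0, -0.024], "turn": 0}, {"grip": 0, "translation": [0, 0, 0], "turn": 0}, {"grip": 0, "translation": [0, 0, 0], "turn": 0}, {"grip": 0, "translation": [0, 0, 0], "turn": 0}]}}

```text
time: 6.32
ee_pos: [0.4695, -0.3325, 0.0944]
eef_rot: [-0.705, -0.043, 0.706, -0.044]
force: [-7.2, -1.0, 11.2]
grip_width: 0.005
```

```bash
python3 chk.py 4; python3 chk.py 5
python3 - <<'E'
from h import *
p=cv2.imread('pics/side5.png'); cv2.imwrite('pics/c5.png',cv2.resize(p[180:290,210:420],None,fx=3.5,fy=3.5,interpolation=cv2.INTER_CUBIC))
E
```

```text
6.325 [ 0.4695 -0.3325  0.0944] [-7.2 -1.  11.2]
side disc 486 0.1486690375101642 deck 1204 0.13644587804328595 diff mm 12.223159466878242
top disc 525 0.14755432398446208 deck 1307 0.13527372095239623 diff mm 12.280603032065851
6.425 [ 0.4695 -0.3324  0.0944] [-7.3 -1.7 11. ]
side disc 484 0.14892729164787874 deck 1211 0.13649498585334993 diff mm 12.432305794528808
top disc 534 0.1478825808983009 deck 1302 0.1353453153590814 diff mm 12.537265539219494
```

View pics/c5.png

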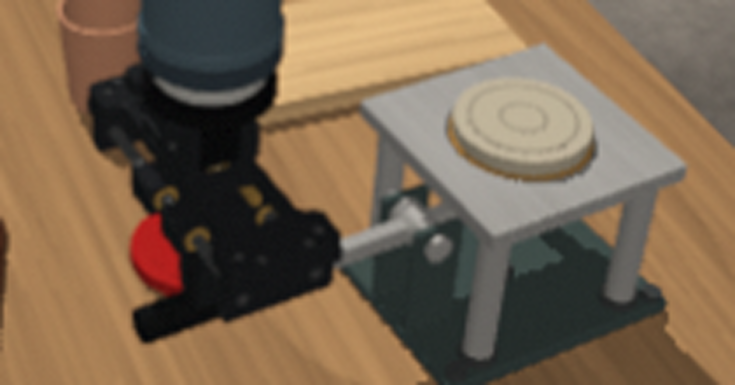

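The pale coaster now stands proud of the deck by its own thickness. Its top is 12.2–12.5 mm above the deck in both cameras, the brass edge is just showing, and the fingers are still on the grip. Handing in.

```bash
python3 -c "
from h import *
print(readout.get_state()['ee_pos']); r.finish_job()"
```

```text
[ 0.46954527 -0.33242463  0.09441243]
the job is handed in; nothing more can be done
```

The pale coaster was in the right mould. I pushed that mould's lever down from above with the gripper shut, until the coaster's underside was level with the deck. I handed in at about 6.4 s with the fingers still holding the lever down.

- **Height from the cameras:** the coaster's top is 12.2–12.5 mm above the deck in both the side and top views. That puts the 12 mm coaster's underside 0.2–0.5 mm above level. Measured instead as lift from rest, it is 23.0–24.0 mm of the 24 mm needed, so up to 1 mm below. The two methods disagree slightly because the at-rest camera readings were about 1 mm off.
- **Height from the fingertips:** they stopped at 94.4 mm above the bench. The top of the grip should be at 94 mm when the coaster is level, so this agrees.
- **Force and steadiness:** the lever pushes back with about 11 N upward, plus about 7 N sideways from friction. The position held steady over the last two readings.
- **Everything else:** the gripper touched only the right lever's grip, so the clay was not touched. I did not separately re-measure the other items at the end.

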